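Put the tall menu panel into the empty counter stand

TASK

Take the tall wooden menu panel out of the slotted storage rack and slide it upright down into the slot of the one empty display stand, roughly centred along the slot; lower it until it stands fully home on the slot's floor before letting go. Leave the two short panels where they are in the rack.

Things in the scene. Friction and masses are not known exactly. Their poses are not given: they have to be found in the camera images.
- tall_mid (a point): Centre, half-way up, of the tall light-wood panel in the rack at the left: 10 mm thick (own x), 90 wide (y), 130 tall (z), about 0.09 kg, upright, centre 75 mm above the counter at the start. Grip its two faces (close along x) in the top 40 mm, to stay above the short panels. Either face may point either way. Two like it already fill the other two stands (tops 142 mm high: carry it above them).
- stand_empty_slot (a point): Middle of the slot floor, 12 mm above the counter, of the empty stand: fixed dark-steel block 64 (x) by 130 (y) by 50 mm high, one of three alike, a jar 88 mm high on the robot's side of each. Slot along y, open-ended, 15 mm wide up to 32 mm above the counter, then flaring to 39 mm at the mouth (50 mm). A panel fully home has its centre 65 mm above this point.
- short_a_mid (a point): Centre of one short panel in the rack: same wood, 10 x 90 x 75 mm tall (x, y, z), top 85 mm above the counter. The rack is a fixed dark-wood block 230 x 110 x 50 mm high with three slots 70 mm apart, 16 mm wide, floors 10 mm above the counter; the tall panel may be in any of them.
- short_b_mid (a point): Centre of the other short panel in the rack: 10 x 90 x 75 mm tall (x, y, z), top 85 mm above the counter.
Mind the look-alikes: they are no part of the job. What is shaped like the part that bears tall_mid but green is not meant. Leave any red look-alike of the part that bears stand_empty_slot alone.

How it is judged:
On the way, in this order (a step that is already met when the one before it is completed fails the run):
1. the tall panel is lifted clear of the rack (height (world z) of tall_mid above 0.135 m and contact force between the fingers and tall above 0.5 N), for 0.1 s.
2. the tall panel, still held, is down in the empty stand's slot (horizontal distance between tall_mid and stand_empty_slot below 0.03 m and z of tall_mid in the frame of stand_empty_slot below 0.08 m and contact force between the fingers and tall above 0.5 N), for 0.05 s.
At the end, for the whole second after the job is handed in: The tall panel stands at rest in the empty stand's slot: its centre 57 to 73 mm above the slot floor's middle (65 mm is fully home), within 20 mm of it along the slot and 15 mm across, in line with the slot and upright within 10 degrees; each short panel is within 30 mm of where it started (z of tall_mid in the frame of stand_empty_slot between 0.057 and 0.073 m and y of tall_mid in the frame of stand_empty_slot between -0.02 and 0.02 m and x of tall_mid in the frame of stand_empty_slot between -0.015 and 0.015 m and angle between the y axis of tall_mid and the y axis of stand_empty_slot, either way round below 0.18 rad and angle between tall_mid's own z axis and vertical below 0.2 rad and linear speed of tall below 0.02 m/s and distance of each of short_a_mid, short_b_mid from where it was at the start of the episode below 0.03 m); the robot touches nothing.
It also fails if it takes over 45 s, if anything falls off the work surface, if the arm or the gripper's body presses on something with over 40 N, if the wrist force passes 120 N, or if a joint passes its speed limit or range.

ROBOT

A 6-joint arm with a two-finger parallel gripper is mounted at the origin on the work surface. World frame = base frame: x ahead of the robot, y to its left, z up, the work surface at z = 0. Lengths are in m, angles in rad, forces in N, time in s.
With the tool pointing down it reaches from about 0.4 to 0.825 m from the base axis. Payload 7 kg.
Tool frame: the origin (TCP) lies at the very end of the fingers, on their centre line; the grasp point (between the pads) lies 19 mm behind it; z points along the fingers, y is the direction in which the jaws open and shut (so a half turn about z gives the same grasp; the last joint's range is limited). The gripper opens to 88 mm and grips with 3 to 60 N. Pads are 19 mm wide; open, the fingers measure 130 mm over their backs; the gripper's body (78 mm by 193 mm) begins 47 mm behind the grasp point.
Start: joints at [1.559, 0.359, 0.012, 0, -1.224, -0.288], TCP at [0.199, 0.645, 0.227] pointing down, gripper open.
Joint ranges: [-3.07, 3.07], [-1.43, 2.12], [-1.02, 1.25], [-3.03, 1.67], [-3.05, -0], [-3.03, 3.03]. Speed limits (rad/s): [2.39, 2.39, 3.01, 3.14, 3.14, 3.14].

INTERFACE

Orientations are given as a 3x3 rotation matrix whose columns are the frame's x, y, z axes.
In Python, from cell import bot, optics gives the robot as it stands.
- The arm moves only by the tool step_arm, never from a script. Its argument "targets" is a list of rows, each a list of 7 numbers: the shift along the tool's x, y, z in cm, then the turn, a rotation vector about the tool's x, y, z in degrees, then the opening, from 0 (shut) to 1 (fully open). A call has 1 to 12 rows; each row is the pose to reach, as a shift and turn from the pose measured when the call began, along the tool's axes at that moment; what a row does not reach only later rows make up. A row lasts 1/8 s, in which the tool goes at most 62.5 mm and 10.7 degrees, less where a joint would pass 70% of its speed; a pose out of reach is approached as far as the arm can. A call with a gripper value outside its range is refused whole. The fingers move at their own pace and stop on an object; "squeeze" is the grip in N (left out, the last holds). Time passes only in rows, so rows that repeat a pose let the fingers close. It gives the time, the measured TCP pose, the force and the opening at its end, in the units of the state.
- bot.sense(): the state, without advancing time (a new reading comes with each control period).
- optics.read_camera(name): name is "side" or "top"; returns the picture (384x512x3 uint8, red, green, blue); there is no depth.
- optics.calibration(name): a dict with "camera_matrix" (3x3 intrinsics, pixels), "k1" (the pictures are not rectified: a ray, as slopes to the right and down, at radius r is drawn at 1 + k1 r^2 times it, then the intrinsics apply), "rvec" (rotation vector, rad) and "tvec" (3), from world to camera coordinates, as OpenCV has them. Camera axes: x right, y down, z forward; pixel columns grow to the right and rows downward; lengths in m; the calibration is good to about 2 mm. A picture is of the moment at which its call begins. calibration takes no time and is no camera call.
- bot.close_job(): hands the job in, once; it reports no verdict.
The state is a dict: "time_s": time; "joint_pos": joint angles; "joint_vel": joint speeds; "joint_torque": joint torques, N m; "ee_pos": TCP position; "tcp_rot": TCP orientation; "ft_force": force on the tool from outside, world axes, zero at the start; "ft_torque": the same for the moment, N m; "gripper_width": opening from 0.0 (shut) to 1.0 (fully open).
Only numpy, scipy, OpenCV 4.12 (cv2) and the standard library are available. Lean on these libraries where they do the work, as an engineer would, in place of code of your own. Each camera call takes 0.05 s, during which the arm holds its last target. There are 200 camera calls.

## Working session

There is one attempt and no reset: what is moved stays moved. The work goes in short steps, Python scripts to look and compute and a tool call to move; the robot and the scene stay as the last step left them, time stands still between calls to the robot, and variables do not carry over. Pictures are saved under pics/ and viewed, about 8 in all and at most 12, crops included, and the job is handed in when it is done.

Besides the shell and the picture viewer there is one more tool, called after "Request:" as name(argument=value, ...), one argument or row to a line, values as JSON. step_arm: Moves the arm, as the interface text tells. Its arguments: {"type":"object","properties":{"targets":{"type":"array"},"squeeze":{"type":"number"}},"required":["targets"]}

```bash
mkdir -p pics; cat > h.py <<'E'
import numpy as np, cv2
from cell import bot, optics
def cal(n):
    c=optics.calibration(n); K=np.array(c["camera_matrix"],float)
    R=cv2.Rodrigues(np.array(c["rvec"],float))[0]; t=np.array(c["tvec"],float).ravel()
    return K,np.array([c["k1"],0,0,0.]),R,t
def ray(n,uv):
    K,d,R,t=cal(n); p=cv2.undistortPoints(np.array(uv,float).reshape(-1,1,2),K,d).reshape(-1,2)
    return -R.T@t, np.c_[p,np.ones(len(p))]@R
def onz(n,uv,z):
    o,v=ray(n,uv); return o+v*((z-o[2])/v[:,2])[:,None]
def proj(n,P):
    K,d,R,t=cal(n); return cv2.projectPoints(np.array(P,float).reshape(-1,3),cv2.Rodrigues(R)[0],t,K,d)[0].reshape(-1,2)
E
python3 - <<'E'
from h import *
for n in("top","side"):
    im=optics.read_camera(n); cv2.imwrite(f"pics/{n}0.png",cv2.resize(im[:,:,::-1],(768,576)))
    np.save(n+"0.npy",im); K,d,R,t=cal(n); print(n,(-R.T@t).round(3),R.round(2).tolist(),K[0,0],d[0])
s=bot.sense(); print(s["tcp_rot"],s["ee_pos"],s["gripper_width"])
E
```

```text
top [0.417 0.081 1.191] [[0.02, -1.0, 0.02], [-0.99, -0.03, -0.15], [0.15, -0.01, -0.99]] 392.4693673470821 -0.11416524576737878
side [0.54  0.774 0.653] [[-1.0, -0.06, -0.01], [-0.03, 0.64, -0.76], [0.06, -0.76, -0.64]] 349.88223309874104 -0.06028203072541226
[[ 9.55365520e-01 -2.95426178e-01 -3.11841448e-04]
 [-2.95426318e-01 -9.55364474e-01 -1.41867474e-03]
 [ 1.21191417e-04  1.44747910e-03 -9.99998945e-01]] [0.19922888 0.64448739 0.22573537] 1.000683270263047
```

View pics/top0.png

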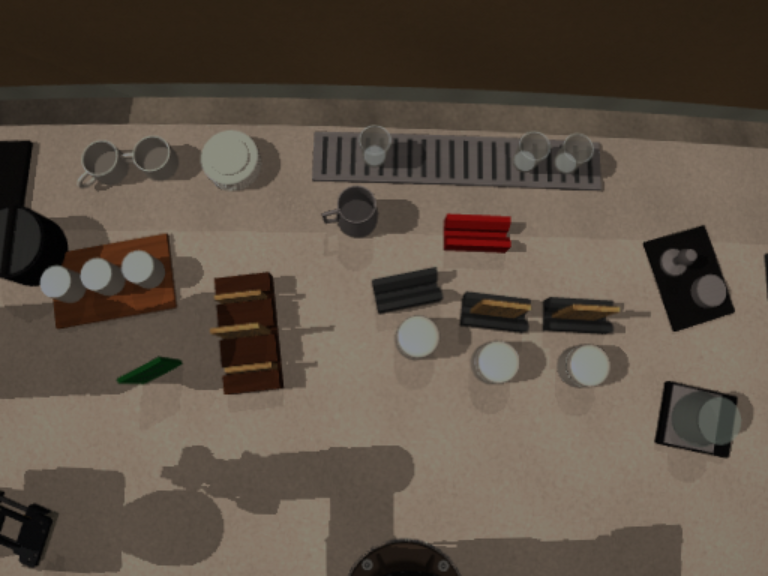

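View pics/side0.png

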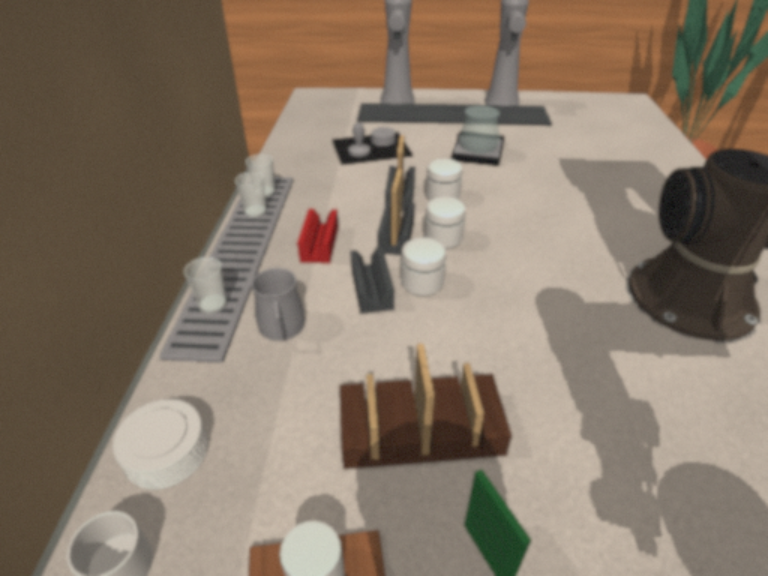

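The pictures show three light panels in the rack, which is at top (250,333). They sit at top (240,295), (236,329) and (247,368). The middle one is the tall one: in the side view it rises highest, at (425,345). The green panel at top (150,370) is a decoy.

There are four stands in the top view:
- Black at (407,290), with its slot empty.
- Black at (495,311) and (578,314), both filled.
- Red at (477,233), a decoy.

The target is the black stand at (407,290). I'll confirm both choices in one crop.

```bash
python3 - <<'E'
from h import *
im=np.load("top0.npy")
a=im[175:270,135:200]; b=im[170:220,240:360]
A=cv2.resize(a,None,fx=6,fy=6,interpolation=cv2.INTER_CUBIC); B=cv2.resize(b,(400,167),interpolation=cv2.INTER_CUBIC)
b2=im[172:215,242:300]; B2=cv2.resize(b2,(400,297),interpolation=cv2.INTER_CUBIC)
C=np.zeros((570,800,3),np.uint8); C[:570,:390]=A; C[:297,400:]=B2; 
s=np.load("side0.npy")[220:320,220:345]; C[300:570,400:738]=cv2.resize(s,(338,270))
C=np.clip(C.astype(float)*1.6,0,255).astype(np.uint8)
cv2.imwrite("pics/crop1.png",C[:,:,::-1])
hsv=cv2.cvtColor(im,cv2.COLOR_RGB2HSV)
m=cv2.inRange(hsv,(8,90,95),(25,255,255)); m[:,:130]=0;m[:175]=0;m[270:]=0
n,l,st,c=cv2.connectedComponentsWithStats(m)
for i in range(1,n):
    if st[i,4]>15:
        p=np.argwhere(l==i)[:,::-1]; print(st[i],c[i].round(1),[np.round(x,1) for x in cv2.minAreaRect(p.astype(np.float32))])
E
```

```text
[142 194  32   6  96] [157.5 196.3] [array([157.5, 196.3]), array([ 3. , 31.3]), np.float64(83.3)]
[322 200  32   7 107] [337.9 202.7] [array([337.5, 202.7]), array([31.5,  3.2]), np.float64(7.1)]
[382 203  32   5 103] [397.4 205.2] [array([397.5, 205.1]), array([31.1,  3.4]), np.float64(2.3)]
[140 215  33   8 114] [155.5 218.5] [array([155.9, 218.3]), array([ 3.9, 32.4]), np.float64(83.7)]
[149 242  32   6 103] [164.6 244.6] [array([164.5, 244.5]), array([ 3.5, 31.3]), np.float64(85.6)]
```

View pics/crop1.png

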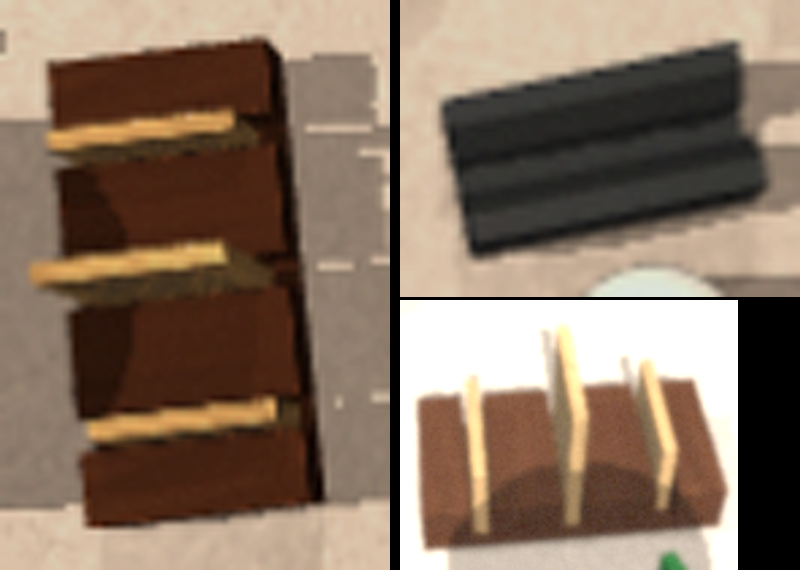

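The crop confirms it: the middle rack panel is the tall one, and the black stand's slot is empty. Next I measure both.

```bash
python3 - <<'E'
from h import *
im=np.load("top0.npy")
# panels: long-axis ends from minAreaRect at top height
hsv=cv2.cvtColor(im,cv2.COLOR_RGB2HSV)
m=cv2.inRange(hsv,(8,90,95),(25,255,255))
def panel(x,y,w,h,z):
    p=np.argwhere(m[y:y+h,x:x+w])[:,::-1]+[x,y]
    P=onz("top",p,z)[:,:2]; (c,s,a)=cv2.minAreaRect((P*1000).astype(np.float32))
    e=np.linalg.svd(P-P.mean(0))[2][0]; e*=np.sign(e[1])
    print("panel",P.mean(0).round(4),np.round(c,1),np.round(s,1),"yaw of y-axis deg",np.degrees(np.arctan2(-e[0],e[1])).round(2))
panel(140,215,33,8,.140); panel(142,194,32,6,.085); panel(149,242,32,6,.085); panel(322,200,32,7,.142)
g=im.max(2); d=(g<75).astype(np.uint8); d[:, :240]=0; d[:,300:]=0; d[:175]=0; d[215:]=0
n,l,st,c=cv2.connectedComponentsWithStats(d); i=1+st[1:,4].argmax(); print(st[i])
cn=max(cv2.findContours((l==i).astype(np.uint8),0,1)[0],key=cv2.contourArea)
q=cv2.boxPoints(cv2.minAreaRect(cn)); print(q.round(1).tolist())
ap=cv2.approxPolyDP(cv2.convexHull(cn),3,True).reshape(-1,2); print(ap.tolist())
for z in(.05,.025,0): 
    Q=onz("top",q,z)[:,:2]; print(z,Q.round(4).tolist(),np.linalg.norm(np.roll(Q,1,0)-Q,axis=1).round(3))
    print(Q.mean(0).round(4))
# side image stand
s=np.load("side0.npy"); d=(s.max(2)<85).astype(np.uint8); d[:,:225]=0; d[:,270:]=0;d[:160]=0;d[212:]=0
n,l,st,c=cv2.connectedComponentsWithStats(d); i=1+st[1:,4].argmax(); print("side",st[i])
C=cv2.resize(s[150:220,220:300],(800,700),interpolation=cv2.INTER_CUBIC)[:600]
cv2.imwrite("pics/crop2.png",np.clip(C*1.5,0,255).astype(np.uint8)[:,:,::-1])
E
```

```text
panel [0.516  0.3248] [516.7 323.8] [10.5 87.7] yaw of y-axis deg 7.76
panel [0.5851 0.3356] [585.2 335.5] [ 8.7 89.9] yaw of y-axis deg 8.02
panel [0.4484 0.3076] [448.4 307.9] [ 9.7 88.4] yaw of y-axis deg 7.05
panel [ 0.5716 -0.1685] [ 571.7 -167.7] [86.6  8.9] yaw of y-axis deg -5.5
[ 248  178   48   31 1042]
[[247.3000030517578, 186.3000030517578], [291.29998779296875, 177.5], [295.8999938964844, 200.60000610351562], [251.89999389648438, 209.39999389648438]]
[[290, 178], [293, 201], [252, 208], [249, 186]]
0.05 [[0.6271, 0.0793], [0.6573, -0.051], [0.5882, -0.0652], [0.5588, 0.064]] [0.07  0.134 0.07  0.133]
[0.6079 0.0067]
0.025 [[0.6317, 0.0792], [0.6625, -0.0539], [0.592, -0.0685], [0.5619, 0.0636]] [0.072 0.137 0.072 0.135]
[0.612  0.0051]
0 [[0.6363, 0.0792], [0.6678, -0.0568], [0.5957, -0.0717], [0.565, 0.0632]] [0.073 0.14  0.074 0.138]
[0.6162 0.0035]
side [235 160  35  48 888]
```

View pics/crop2.png

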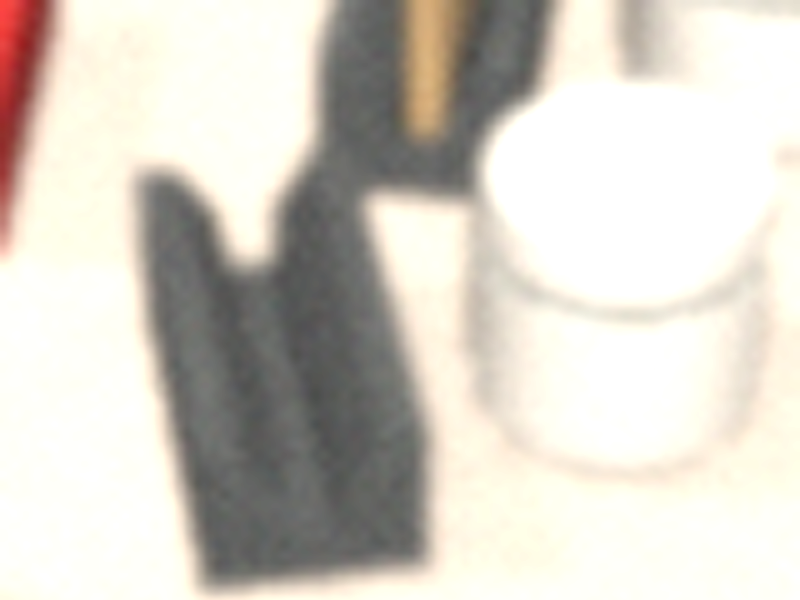

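```bash
cat >> h.py <<'E'
def move(p,yaw):  # tool y along -(cos,sin)(yaw deg), pointing down
    s=bot.sense(); R=np.array(s["tcp_rot"]); a=np.radians(yaw)
    y=np.array([-np.cos(a),-np.sin(a),0]); z=np.array([0,0,-1.]); T=np.c_[np.cross(y,z),y,z]
    print("t",s["time_s"],"tcp",np.round(s["ee_pos"],4),"F",np.round(s["ft_force"],1),"w",s["gripper_width"])
    print("shift cm",(R.T@(np.array(p)-s["ee_pos"])*100).round(2),"turn",np.degrees(cv2.Rodrigues(R.T@T)[0].ravel()).round(2))
E
python3 - <<'E'
from h import *
a=np.radians(13); n=np.array([-np.sin(a),np.cos(a)])
P=onz("side",[[240.5,208.5],[262.5,206.2]],0)[:,:2]; print("side near end",P.round(4).tolist(),(P.mean(0)-.065*n).round(4))
P=onz("side",[[245,176.5]],.012)[:,:2]; print("far slot end",(P[0]+.065*n).round(4))
s=np.load("side0.npy"); m=cv2.inRange(cv2.cvtColor(s,cv2.COLOR_RGB2HSV),(8,70,90),(25,255,255)); m[:,:270]=0;m[:,295:]=0;m[:225]=0;m[310:]=0
p=np.argwhere(m)[:,::-1]
print("mask rows",[(int(r),p[p[:,1]==r][:,0].min(),p[p[:,1]==r][:,0].max()) for r in np.unique(p[:,1])[::8]])
a=np.radians(7.7);c=np.array([.516,.3248]);x=np.array([np.cos(a),np.sin(a)]);y=np.array([-np.sin(a),np.cos(a)])
print(proj("side",[np.r_[c+i*.005*x+j*.045*y,z] for z in(.14,.055) for j in(-1,1) for i in(-1,1)]).round(1).tolist())
move([.516,.325,.225],7.7)
E
```

```text
side near end [[0.6261, 0.0776], [0.5665, 0.0654]] [0.6109 0.0082]
far slot end [0.6092 0.0135]
mask rows [(229, np.int64(279), np.int64(281)), (237, np.int64(278), np.int64(283)), (245, np.int64(278), np.int64(285)), (253, np.int64(277), np.int64(294)), (261, np.int64(274), np.int64(290)), (269, np.int64(282), np.int64(289)), (277, np.int64(281), np.int64(288)), (285, np.int64(282), np.int64(286)), (293, np.int64(282), np.int64(285)), (301, np.int64(282), np.int64(285))]
[[282.8, 227.8], [277.9, 228.1], [289.4, 263.3], [284.0, 263.6], [281.1, 254.9], [276.5, 255.2], [287.0, 290.1], [282.0, 290.4]]
t 0.1 tcp [0.1992 0.6445 0.2257] F [-0.4 -0.4  0.2] w 1.000683270263047
shift cm [39.7  21.16  0.11] turn [ 7.000e-02 -5.000e-02  6.512e+01]
```

Request:
step_arm(
  targets=[
    [5, 2.6, 0, 0, 0, 8, 1],
    [10, 5.3, 0, 0, 0, 16, 1],
    [15, 8, 0, 0, 0, 24, 1],
    [20, 10.6, 0, 0, 0, 33, 1],
    [25, 13.3, 0, 0, 0, 41, 1],
    [30, 16, 0, 0, 0, 49, 1],
    [35, 18.6, 0, 0, 0, 57, 1],
    [39.7, 21.2, 0, 0, 0, 65, 1],
    [39.7, 21.2, 0, 0, 0, 65, 1],
    [39.7, 21.2, 0, 0, 0, 65, 1],
    [39.7, 21.2, 0, 0, 0, 65, 1],
  ],
)

```text
time_s: 1.48
ee_pos: [0.5152, 0.3254, 0.226]
tcp_rot: [[0.138, -0.99, -0.001], [-0.99, -0.138, -0.002], [0.001, 0.001, -1.0]]
ft_force: [-0.5, -0.5, -1.1]
gripper_width: 1.001
```

```bash
python3 - <<'E'
from h import *
move([.516,.3245,.106],7.7)
E
```

```text
t 1.475 tcp [0.5152 0.3254 0.226 ] F [-0.5 -0.5 -1.1] w 1.0006914464840417
shift cm [ 0.08 -0.07 12.  ] turn [ 0.04 -0.08  0.22]
```

Descend and grip gently.

Request:
step_arm(
  targets=[
    [0.1, -0.1, 3, 0, 0, 0, 1],
    [0.1, -0.1, 6, 0, 0, 0, 1],
    [0.1, -0.1, 9, 0, 0, 0, 1],
    [0.1, -0.1, 12, 0, 0, 0, 1],
    [0.1, -0.1, 12, 0, 0, 0, 1],
    [0.1, -0.1, 12, 0, 0, 0, 0],
    [0.1, -0.1, 12, 0, 0, 0, 0],
    [0.1, -0.1, 12, 0, 0, 0, 0],
    [0.1, -0.1, 12, 0, 0, 0, 0],
    [0.1, -0.1, 12, 0, 0, 0, 0],
    [0.1, -0.1, 12, 0, 0, 0, 0],
  ],
  squeeze=15,
)

```text
time_s: 2.85
ee_pos: [0.5164, 0.3243, 0.106]
tcp_rot: [[0.138, -0.99, -0.0], [-0.99, -0.138, -0.001], [0.001, 0.001, -1.0]]
ft_force: [0.4, 0.2, 0.6]
gripper_width: 0.376
```

```bash
python3 - <<'E'
from h import *
move([.516,.3245,.25],7.7)
E
```

```text
t 2.85 tcp [0.5164 0.3243 0.106 ] F [0.4 0.2 0.6] w 0.3756604919159571
shift cm [-1.00e-02  4.00e-02 -1.44e+01] turn [ 0.04 -0.08  0.21]
```

Request:
step_arm(
  targets=[
    [0, 0, 0, 0, 0, 0, 0],
    [0, 0, 0, 0, 0, 0, 0],
    [0, 0, 0, 0, 0, 0, 0],
    [0, 0, 0, 0, 0, 0, 0],
    [0, 0, 0, 0, 0, 0, 0],
  ],
)

```text
time_s: 3.48
ee_pos: [0.5163, 0.3243, 0.106]
tcp_rot: [[0.138, -0.99, -0.001], [-0.99, -0.138, -0.002], [0.001, 0.001, -1.0]]
ft_force: [-0.2, -0.9, 0.2]
gripper_width: 0.115
```

Request:
step_arm(
  targets=[
    [0, 0, -2, 0, 0, 0, 0],
    [0, 0, -5, 0, 0, 0, 0],
    [0, 0, -8, 0, 0, 0, 0],
    [0, 0, -11, 0, 0, 0, 0],
    [0, 0, -14, 0, 0, 0, 0],
    [0, 0, -16, 0, 0, 0, 0],
    [0, 0, -16, 0, 0, 0, 0],
  ],
)

```text
time_s: 4.35
ee_pos: [0.5169, 0.325, 0.2675]
tcp_rot: [[0.138, -0.99, 0.002], [-0.99, -0.138, 0.001], [-0.0, -0.002, -1.0]]
ft_force: [-0.7, -0.1, -1.3]
gripper_width: 0.115
```

```bash
python3 - <<'E'
from h import *
move([.611,.007,.266],13)
im=optics.read_camera("side"); cv2.imwrite("pics/side1.png",im[:,:,::-1])
E
```

```text
t 4.35 tcp [0.5169 0.325  0.2675] F [-0.7 -0.1 -1.3] w 0.11505387390759045
shift cm [32.8  -4.94  0.14] turn [-0.09  0.02 -5.09]
```

View pics/side1.png

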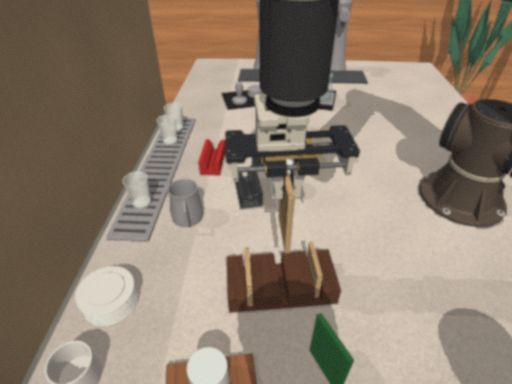

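The tall panel is held upright and clear of the rack, spanning about (289,180)–(287,248), and both short panels are still in place. Now I carry it over the empty stand.

Request:
step_arm(
  targets=[
    [3, -0.5, 0, 0, 0, -1, 0],
    [7, -1, 0, 0, 0, -1, 0],
    [11, -1.6, 0, 0, 0, -2, 0],
    [15, -2.2, 0, 0, 0, -2, 0],
    [19, -2.8, 0, 0, 0, -3, 0],
    [23, -3.4, 0, 0, 0, -4, 0],
    [27, -4, 0, 0, 0, -4, 0],
    [30.5, -4.6, 0, 0, 0, -5, 0],
    [32.8, -4.9, 0, 0, 0, -5, 0],
    [32.8, -4.9, 0, 0, 0, -5, 0],
    [32.8, -4.9, 0, 0, 0, -5, 0],
  ],
)

```text
time_s: 5.78
ee_pos: [0.6094, 0.0067, 0.265]
tcp_rot: [[0.223, -0.975, -0.002], [-0.975, -0.223, -0.001], [0.0, 0.002, -1.0]]
ft_force: [0.2, -0.1, 0.1]
gripper_width: 0.111
```

```bash
python3 - <<'E'
from h import *
move([.611,.007,.150],13)
E
```

```text
t 5.775 tcp [0.6094 0.0067 0.265 ] F [ 0.2 -0.1  0.1] w 0.11120325714593171
shift cm [-0.   -0.18 11.5 ] turn [ 0.12 -0.02 -0.12]
```

Request:
step_arm(
  targets=[
    [0, -0.2, 3, 0, 0, 0, 0],
    [0, -0.2, 6, 0, 0, 0, 0],
    [0, -0.2, 9, 0, 0, 0, 0],
    [0, -0.2, 11, 0, 0, 0, 0],
    [0, -0.2, 11, 0, 0, 0, 0],
  ],
)

```text
time_s: 6.4
ee_pos: [0.6098, 0.0077, 0.1532]
tcp_rot: [[0.224, -0.975, -0.006], [-0.975, -0.224, -0.002], [0.0, 0.006, -1.0]]
ft_force: [0.2, -0.0, -0.3]
gripper_width: 0.116
```

```bash
python3 - <<'E'
from h import *
move([.611,.007,.108],13)
im=optics.read_camera("side"); np.save("side2.npy",im); C=cv2.resize(im[110:215,205:305],(571,600),interpolation=cv2.INTER_CUBIC)
cv2.imwrite("pics/side2.png",np.clip(C*1.4,0,255).astype(np.uint8)[:,:,::-1])
E
```

```text
t 6.4 tcp [0.6098 0.0077 0.1532] F [ 0.2 -0.  -0.3] w 0.11642194421230362
shift cm [ 0.09 -0.13  4.52] turn [ 0.33 -0.02 -0.06]
```

View pics/side2.png

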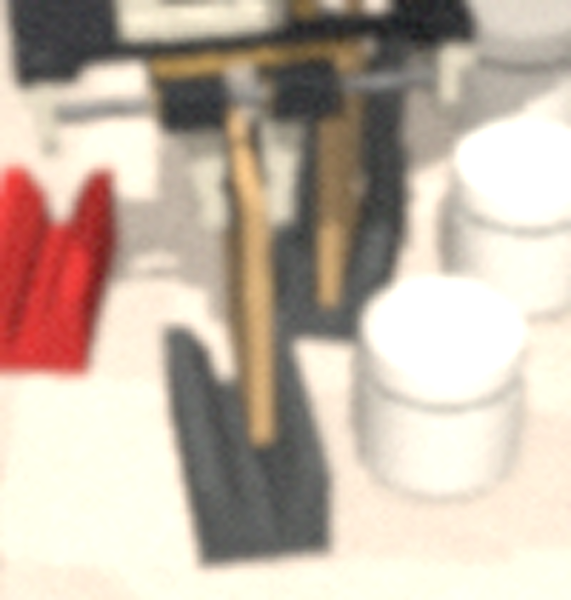

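The panel's near bottom corner hangs at crop (262,443), over the slot and just above the mouth. I check its position in numbers.

```bash
python3 - <<'E'
from h import *
P=onz("side",[[205+262/5.71,110+443/5.71]],.057)[0,:2]; a=np.radians(13); print(P.round(4))
d=P-[.611,.0075]; print("across",d@[np.cos(a),np.sin(a)],"along",d@[-np.sin(a),np.cos(a)])
E
```

```text
[0.5983 0.0554]
across -0.0016273507356559377 along 0.049577544079291325
```

Request:
step_arm(
  targets=[
    [0.2, -0.15, 0.2, 0, 0, 0, 0],
    [0.2, -0.15, 1, 0, 0, 0, 0],
    [0.2, -0.15, 1.7, 0, 0, 0, 0],
    [0.2, -0.15, 2.4, 0, 0, 0, 0],
    [0.2, -0.15, 3, 0, 0, 0, 0],
    [0.2, -0.15, 3, 0, 0, 0, 0],
  ],
)

```text
time_s: 7.2
ee_pos: [0.6123, 0.0059, 0.124]
tcp_rot: [[0.224, -0.975, -0.004], [-0.975, -0.224, -0.002], [0.001, 0.005, -1.0]]
ft_force: [-0.0, 0.4, -0.7]
gripper_width: 0.115
```

Request:
step_arm(
  targets=[
    [0, 0, 0.5, 0, 0, 0, 0],
    [0, 0, 0.9, 0, 0, 0, 0],
    [0, 0, 1.2, 0, 0, 0, 0],
    [0, 0, 1.4, 0, 0, 0, 0],
    [0, 0, 1.5, 0, 0, 0, 0],
    [0, 0, 1.6, 0, 0, 0, 0],
    [0, 0, 1.6, 0, 0, 0, 0],
  ],
)

```text
time_s: 8.07
ee_pos: [0.6122, 0.0059, 0.1081]
tcp_rot: [[0.224, -0.975, -0.004], [-0.975, -0.224, -0.002], [0.001, 0.005, -1.0]]
ft_force: [-0.5, -0.2, -1.1]
gripper_width: 0.109
```

```bash
python3 - <<'E'
from h import *
move([.611,.007,.108],13)
im=optics.read_camera("side"); C=cv2.resize(im[110:215,205:305],(571,600),interpolation=cv2.INTER_CUBIC)
cv2.imwrite("pics/side3.png",np.clip(C*1.4,0,255).astype(np.uint8)[:,:,::-1])
E
```

```text
t 8.075 tcp [0.6122 0.0059 0.1081] F [-0.5 -0.2 -1.1] w 0.10882476086985887
shift cm [-0.13  0.1   0.01] turn [ 0.26 -0.04 -0.06]
```

View pics/side3.png

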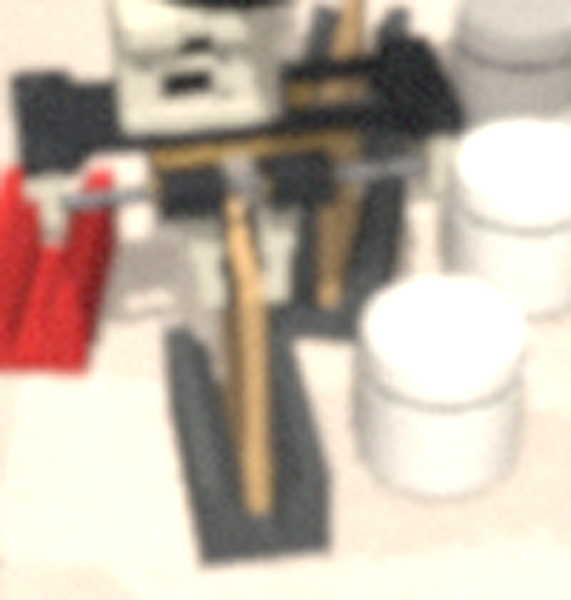

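The panel is deep in the slot, with its bottom at crop (258,515). There is no floor force yet, so I creep down until there is.

Request:
step_arm(
  targets=[
    [0, 0, 0.1, 0, 0, 0, 0],
    [0, 0, 0.2, 0, 0, 0, 0],
    [0, 0, 0.2, 0, 0, 0, 0],
  ],
)

```text
time_s: 8.5
ee_pos: [0.6127, 0.006, 0.1079]
tcp_rot: [[0.225, -0.974, -0.003], [-0.974, -0.225, -0.002], [0.001, 0.003, -1.0]]
ft_force: [-4.6, 1.7, 11.2]
gripper_width: 0.114
```

The floor pushes back with 11 N and z has stopped at 0.108, as predicted for fully home. Release and go up.

Request:
step_arm(
  targets=[
    [0, 0, 0, 0, 0, 0, 0],
    [0, 0, 0, 0, 0, 0, 0.5],
    [0, 0, 0, 0, 0, 0, 0.5],
    [0, 0, 0, 0, 0, 0, 0.5],
    [0, 0, 0, 0, 0, 0, 0.5],
    [0, 0, 0, 0, 0, 0, 0.5],
  ],
)

```text
time_s: 9.25
ee_pos: [0.6127, 0.006, 0.1078]
tcp_rot: [[0.225, -0.974, -0.003], [-0.974, -0.225, -0.002], [0.001, 0.003, -1.0]]
ft_force: [0.6, 1.2, -0.2]
gripper_width: 0.491
```

Request:
step_arm(
  targets=[
    [0, 0, -2, 0, 0, 0, 0.5],
    [0, 0, -5, 0, 0, 0, 0.5],
    [0, 0, -9, 0, 0, 0, 0.5],
    [0, 0, -13, 0, 0, 0, 0.5],
    [0, 0, -16, 0, 0, 0, 0.5],
    [4, 0, -16, 0, 0, 0, 0.5],
    [9, 0, -16, 0, 0, 0, 0.5],
    [14, 0, -16, 0, 0, 0, 0.5],
    [18, 0, -16, 0, 0, 0, 0.5],
    [18, 0, -16, 0, 0, 0, 0.5],
    [18, 0, -16, 0, 0, 0, 0.5],
  ],
)

```text
time_s: 10.62
ee_pos: [0.6534, -0.1692, 0.2677]
tcp_rot: [[0.224, -0.975, -0.003], [-0.975, -0.224, -0.002], [0.001, 0.004, -1.0]]
ft_force: [0.4, -0.3, 0.5]
gripper_width: 0.5
```

```bash
python3 - <<'E'
from h import *
s=bot.sense(); print(s["time_s"],s["ee_pos"],s["ft_force"])
im=optics.read_camera("top"); sd=optics.read_camera("side")
C=np.zeros((600,790,3),np.uint8); C[:,:280]=cv2.resize(im[130:270,235:300],(280,600)); C[:,290:]=cv2.resize(sd[100:310,190:365],(500,600))
cv2.imwrite("pics/end.png",np.clip(C*1.4,0,255).astype(np.uint8)[:,:,::-1])
m=cv2.inRange(cv2.cvtColor(im,cv2.COLOR_RGB2HSV),(8,90,95),(25,255,255)); m[:170]=0;m[270:]=0
n,l,st,c=cv2.connectedComponentsWithStats(m)
for i in range(1,n):
    if 40<st[i,4]<300 and 130<c[i][0]<310:
        z=.142 if c[i][0]>200 else .085
        P=onz("top",np.argwhere(l==i)[:,::-1],z)[:,:2]; e=np.linalg.svd(P-P.mean(0))[2][0]; e*=np.sign(e[1])
        print(st[i],P.mean(0).round(4),np.degrees(np.arctan2(-e[0],e[1])).round(1))
E
```

```text
10.625 [ 0.65336637 -0.1691604   0.2676895 ] [ 0.35724778 -0.30923439  0.49268251]
[143 193  31   7 125] [0.5862 0.3342] 8.0
[149 241  32   8 137] [0.4483 0.3067] 8.7
```

View pics/end.png

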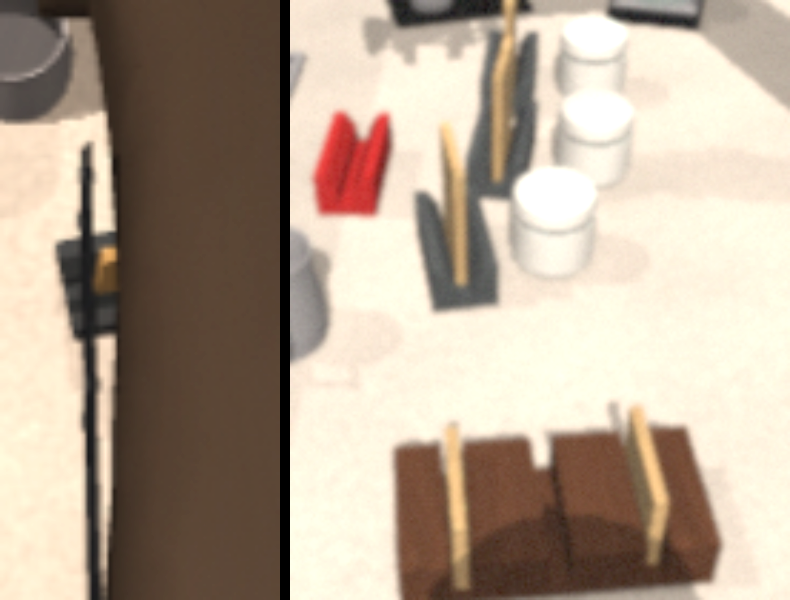

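The panel stands upright in the stand, from crop (455,125) to (460,285). The short panels haven't moved, and the arm is clear of everything. One numeric check on the centring, then I hand in.

```bash
python3 - <<'E'
from h import *
a=np.radians(13)
P=onz("side",[[190+170/2.857,100+285/2.857]],.012)[0,:2]; d=P-[.611,.0075]
print("across",d@[np.cos(a),np.sin(a)],"along centre",d@[-np.sin(a),np.cos(a)]-.045)
print(bot.close_job())
E
```

```text
across 0.002563423031813545 along centre 0.002088545372353659
the job is handed in; nothing more can be done
None
```

I moved the tall panel from the middle rack slot into the one empty black stand and handed the job in at about 10.7 s of robot time. No verdict was reported.

- **Seating:** before I let go, the slot floor pushed back with about 11 N. The tool had stopped at 0.108 m, the height expected for fully home.
- **Position:** the last side picture shows the panel upright in the slot. I measured it about 2.6 mm off across the slot and 2 mm off along it, inside the 15 mm and 20 mm limits.
- **Short panels:** both measured within about 2 mm of where they started.
- **Robot:** the gripper is clear of everything, with the tool at 0.268 m.
- **Not fully checked:** in the final top picture the arm covered the stand, so the panel's position and its alignment with the slot were checked only from the side camera. An earlier side reading, taken before insertion, put the panel about 4.6 mm further along the slot than the arm's own position did. I shifted it 2 mm to compensate.

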